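Clamp a sample jar in a self-centring holder by its slim ring

TASK

Stand the small sample jar (the smaller of the two lidded jars) upright in the round jar holder and let go of it, then turn the holder's slim knurled middle ring clockwise until its three jaws hold the jar snugly and evenly: about 9 newtons at each jaw, never more than 15, as the jar is fragile. Turn the ring without touching the fixed collars above and below it with the gripper, leave it clamped, let go, and leave the other things on the bench where they are.

Things in the scene. Friction and masses are not known exactly. Their poses are not given: they have to be found in the camera images.
- small_jar: the smaller of two clear lidded sample jars: upright cylinder 44 mm in diameter (lid and body alike), 60 mm high, 70 g; origin at the centre of its underside, z up. Take it round its upper part from above; it turns freely about its own axis, so its yaw does not matter
- large_jar: the larger lidded sample jar, 52 mm in diameter, 72 mm high, not to be moved; origin at the centre of its underside. The two jars may stand in each other's places
- holder: the jar holder, fixed to the bench: square grey foot 110 x 110 x 12 mm, on it a round body with, from below, a stout low fixed collar, the slim knurled dark ring, and a thinner fixed top collar; an open bore 57 mm wide runs down through all of them, in which the jar stands. Origin on its axis at the bench top, z up
- seat (a point): point on the holder's axis on the floor of its bore, 25 mm over the bench: the jar's underside comes to rest here, and its top then stands 85 mm over the bench, 21 mm over the top collar
- ring_centre (a point): point on the holder's axis at the mid-height of the slim knurled ring, 49 mm over the bench. The ring is 69 mm in diameter and 12 mm high (43 to 55 mm over the bench). Pinch it across its diameter from above, at any yaw: fingers reach down past the top collar (30.5 mm from the axis) and end between 40 and 50 mm over the bench
- collar_low: fixed aluminium collar just under the ring, 76 mm in diameter, its top 39 mm over the bench, that is 4 mm under the ring; origin as the holder's. Not to be touched by the gripper
- collar_top: fixed aluminium collar just over the ring, 61 mm in diameter (so the ring stands out 4 mm beyond it all round), bore 57 mm, from 57 to 64 mm over the bench; origin as the holder's. Not to be touched by the gripper
- grip_ring (a joint): angle of the slim ring: 0 fully open, grows clockwise seen from above to 1.5 rad; starts at 0 to 0.15; stays where left. Turning takes 0.30 N m of friction; once the jaws are on the jar each newton at each jaw adds 0.021 N m, so 9 N each shows as 0.19 N m over free turning (read in motion, or after equal small steps: at rest friction hides it). Touch to 9 N takes about 0.1 rad
- jaw_a: one of three jaws at equal angles low in the bore, in the low collar, 30 to 38 mm over the bench; they move in together, 7 mm for each radian of the ring. Each carries a smooth flat-faced black nylon shoe, set in or out by hand differently each time. Origin on the holder's axis at the bench when the ring is at 0 (so it does not tell where the shoe's face is), x outward
- jaw_b: the second jaw, as jaw_a. With the ring at 0 each shoe's face stands 25.5 to 30 mm from the axis, unknown where, so the ring angle at which all three meet the jar (radius 22 mm) lies between 0.5 and 1.15 rad and must be felt
- jaw_c: the third jaw, as jaw_a. The jar slides on the smooth floor and may be pushed 1 to 3 mm off centre as the jaws close
- weight_200: bystander: steel-grey calibration weight with a knob, 27 mm in diameter, 48 mm high
- timer: bystander: small white timer on edge, 24 x 66 x 62 mm
- petri: bystander: flat round dish, 84 mm in diameter, 12 mm high
- forceps: bystander: steel forceps lying flat, 132 mm long
- screwdriver: bystander: screwdriver lying flat, 179 mm long
There are look-alikes about, which are no part of the job. What is shaped like the small_jar but red is not meant.

How it is judged:
By the outcome, as a careful person would: the job done as asked, in the order asked, and still so for the second after the job is handed in, with the robot touching nothing.
It also fails if it takes over 72 s, if anything falls off the work surface, if the arm or the gripper's body presses on something with over 40 N, if the wrist force passes 120 N, or if a joint passes its speed limit or range.

ROBOT

A 7-joint arm with a two-finger parallel gripper is mounted at the origin on a cart in front of the work surface, level with it; the furniture and walls round the work are solid. World frame = base frame: x ahead of the robot, y to its left, z up, the work surface at z = 0. Lengths are in m, angles in rad, forces in N, time in s.
With the tool pointing down it reaches from about 0.425 to 0.925 m from the base axis. Payload 6.8 kg.
Tool frame: the origin (TCP) lies on the mounting face of the last link; the fingertips stand 173 mm ahead of it and the grasp point (between the pads) lies 155 mm ahead of it; z points along the fingers, y is the line along which they close (so a half turn about z gives the same grasp; the last joint's range is limited). The gripper opens to 85 mm and grips with 20 to 120 N. Pads are 22 mm wide; open, the fingers measure 114 mm over their backs; the gripper's body (76 mm by 85 mm) begins 54 mm behind the grasp point. The pads swing forward as they close: fully open they stand 13 mm farther back than shut.
Start: joints at [-1.347, 0.477, 0.022, 1.555, -0.011, 1.109, -0.083], TCP at [0.22, 0.638, 0.405] pointing down, gripper open.
Joint ranges: [-2.96, 2.96], [-0.34, 2.1], [-1.41, 1.46], [0.24, 2.44], [-1.37, 4.51], [0.17, 1.92], [-2.96, 2.96]. Speed limits (rad/s): [2.39, 2.39, 3.14, 3.14, 3.14, 3.14, 3.14].

INTERFACE

Orientations are given as a rotation vector (axis times angle).
In Python, from bench import r gives the robot as it stands.
- The arm moves only by the tool carry_out, never from a script. Its argument "moves" is a list of rows, each a list of 5 numbers: the shift along the tool's x, y, z in m, then the turn about the tool's z in rad, then the finger opening in m, from 0 to 0.0854. In form: [[dx, dy, dz, roll, claw], ...]. A call has exactly 8 rows; each row is the pose to reach, as a shift and turn from the pose commanded when the call began, along the tool's axes at that moment; what a row does not reach only later rows make up. A row lasts 1/10 s, in which the tool goes at most 50 mm and 8.59 degrees, less where a joint would pass 70% of its speed; a pose out of reach is approached as far as the arm can. A call with a gripper value outside its range is refused whole. The fingers move at their own pace and stop on an object; "force" is the grip in N (left out, the last holds). Time passes only in rows, so rows that repeat a pose let the fingers close, or fill a call up. It gives the time, the measured TCP pose, the force, the opening and the grip force at its end, in the units of the state.
- r.get_obs(): the state, without advancing time (a new reading comes with each control period).
- r.grab_frame(name): name is "scene" or "top" or "wrist"; returns the picture (400x640x3 uint8, red, green, blue); there is no depth.
- r.calibration(name): a dict with "fx", "fy", "cx", "cy" (pixels), "k1" (the pictures are not rectified: a ray, as slopes to the right and down, at radius r is drawn at 1 + k1 r^2 times it, then the intrinsics apply), "rvec" (rotation vector, rad) and "tvec" (3), from world to camera coordinates, as OpenCV has them. Camera axes: x right, y down, z forward; pixel columns grow to the right and rows downward; lengths in m; the calibration is good to about 2 mm. A picture is of the moment at which its call begins: read the wrist's pose just before it. calibration takes no time and is no camera call; for the wrist camera it gives the pose at the moment of the call.
- r.hand_in(): hands the job in; it is judged then, once.
The state is a dict: "clock": time; "joints": joint angles; "qvel": joint speeds; "tau": joint torques, N m; "tcp_pos": TCP position; "orientation": TCP orientation; "contact_force": force on the tool from outside, world axes, zero at the start; "moment": the same for the moment, N m; "grip_width": finger opening in m; "gripper_force": force on a finger pad.
Only numpy, scipy, OpenCV 4.12 (cv2) and the standard library are available. Lean on these libraries where they do the work, as an engineer would, in place of code of your own. Each camera call takes 0.05 s, during which the arm holds its last target. There are 200 camera calls.

## Working session

There is one attempt and no reset: what is moved stays moved. The work goes in short steps, Python scripts to look and compute and a tool call to move; the robot and the scene stay as the last step left them, time stands still between calls to the robot, and variables do not carry over. Pictures are saved under pics/ and viewed, at most 10 in all, crops included, and the job is handed in when it is done.

Besides the shell and the picture viewer there is one more tool, called by a JSON object that holds its "name" and its "arguments", one argument or row to a line. carry_out: Moves the arm, as the interface text tells. Its arguments: {"type":"object","properties":{"moves":{"type":"array","items":{"type":"array","items":{"type":"number"}}},"force":{"type":"number"}},"required":["moves"]}

```bash
mkdir -p pics; ls
cat > h.py <<'E'
import numpy as np, cv2
from scipy.spatial.transform import Rotation as R
from bench import r
def save(n,f):
    im=r.grab_frame(n); cv2.imwrite(f'pics/{f}.png',cv2.cvtColor(im,cv2.COLOR_RGB2BGR)); return im
def ray(c,u,v):
    d=np.array([(u-c['cx'])/c['fx'],(v-c['cy'])/c['fy']]); s=d.copy()
    for _ in range(20): s=d/(1+c['k1']*(s@s))
    M=R.from_rotvec(c['rvec']).as_matrix(); return -M.T@np.array(c['tvec']), M.T@np.array([s[0],s[1],1])
def onz(c,u,v,z):
    o,d=ray(c,u,v); return o+d*(z-o[2])/d[2]
def proj(c,p):
    q=R.from_rotvec(c['rvec']).apply(p)+np.array(c['tvec']); s=q[:2]/q[2]; s=s*(1+c['k1']*(s@s))
    return s*[c['fx'],c['fy']]+[c['cx'],c['cy']]
E
python3 - <<'E'
from h import *
import json
o=r.get_obs()
for k in o: print(k,np.round(o[k],3))
for n in ['top','scene']:
    save(n,n+'0'); c=r.calibration(n); np.save(n+'.npy',c,allow_pickle=True); print({k:np.round(v,3) for k,v in c.items()}, ray(c,320,200))
E
```

```text
pics
clock 0.0
joints [-1.347  0.478  0.022  1.556 -0.011  1.109 -0.083]
qvel [-0.001 -0.001 -0.001  0.001 -0.    -0.002  0.001]
tau [-0.0000e+00 -5.9648e+01  1.6080e+00 -2.8119e+01  1.2000e-02  9.0000e-03
  0.0000e+00]
tcp_pos [0.22  0.638 0.404]
orientation [-5.190e-01 -3.098e+00  3.000e-03]
contact_force [-0.381  0.432 -0.392]
moment [-0.02  -0.042 -0.02 ]
gripper_force 0.0
grip_width 0.086
{'fx': np.float64(360.868), 'fy': np.float64(360.868), 'cx': np.float64(315.257), 'cy': np.float64(197.738), 'k1': np.float64(-0.045), 'rvec': array([ 2.151, -2.091,  0.216]), 'tvec': array([-0.049,  0.552,  0.807])} (array([ 0.38566889, -0.03019649,  0.89966955]), array([ 0.18901681, -0.01732496, -0.98192899]))
{'fx': np.float64(363.726), 'fy': np.float64(363.726), 'cx': np.float64(320.231), 'cy': np.float64(197.144), 'k1': np.float64(-0.003), 'rvec': array([ 2.333, -0.765,  0.3  ]), 'tvec': array([-0.461,  0.273,  0.691])} (array([ 0.21834689, -0.46420306,  0.70818117]), array([ 0.39171661,  0.51266573, -0.76406413]))
```

View pics/top0.png

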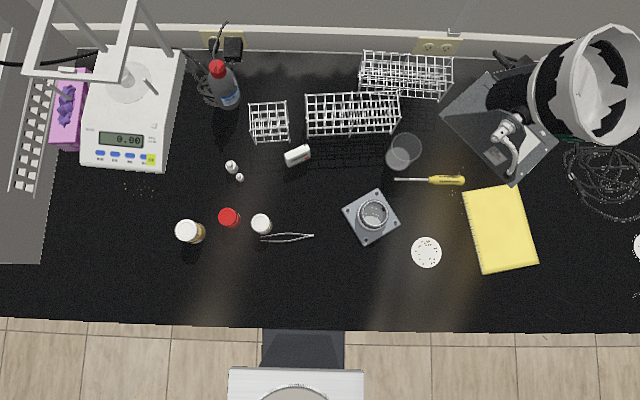

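View pics/scene0.png

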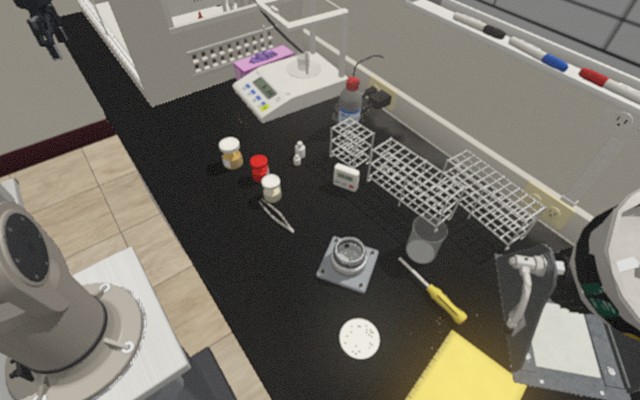

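The top view shows white-lidded jars at (186,231) and (261,223), a red look-alike at (228,217), and the holder at about (371,214). In the scene view the jars are at (230,148), (271,185) and red (260,167). The white-lidded one at (261,223) looks like the small jar. I'll measure both and check a crop.

Run:
```python
from h import *
c=np.load('top.npy',allow_pickle=True).item(); cs=np.load('scene.npy',allow_pickle=True).item()
im=cv2.imread('pics/top0.png'); hsv=cv2.cvtColor(im,cv2.COLOR_BGR2HSV)
m=((hsv[...,2]>165)&(hsv[...,1]<60)).astype(np.uint8)
n,l,s,ct=cv2.connectedComponentsWithStats(m)
for i in range(1,n):
    if s[i,4]>60 and 160<ct[i][0]<450 and 150<ct[i][1]<270: print(s[i],ct[i].round(1))
    if s[i,4]>60 and 160<ct[i][0]<290 and 200<ct[i][1]<250:
        x,y=ct[i]; w=s[i,2]/2
        for z in(.06,.072): print('  z',z,onz(c,x,y,z).round(4),'diam',np.linalg.norm(onz(c,x-w,y,z)-onz(c,x+w,y,z)).round(4), 'scene px',proj(cs,onz(c,x,y,z)).round(1))
# holder foot outline -> centre at z=.012
g=((hsv[...,2]>70)).astype(np.uint8); g[:, :335]=0; g[:,405:]=0; g[:185]=0; g[250:]=0
g=cv2.morphologyEx(g,cv2.MORPH_OPEN,np.ones((3,3)))
k=max(cv2.findContours(g,0,2)[0],key=cv2.contourArea)
b=cv2.boxPoints(cv2.minAreaRect(k)); print(b.round(1)); P=np.array([onz(c,*p,.012) for p in b]); print(P.round(4),P.mean(0).round(4),np.linalg.norm(P-np.roll(P,1,0),axis=1))
cen=P.mean(0)
for z in(.012,.049,.064): print(z,proj(c,[cen[0],cen[1],z]).round(1),proj(cs,[cen[0],cen[1],z]).round(1))
a=cv2.resize(im[185:255,165:415],None,fx=3.2,fy=3.2,interpolation=cv2.INTER_CUBIC)
sc=cv2.imread('pics/scene0.png'); bb=cv2.resize(sc[130:290,210:390],None,fx=2,fy=2,interpolation=cv2.INTER_CUBIC)
o=np.zeros((224+320,800,3),np.uint8); o[:224]=a; o[224:,:360]=bb; o[224:,400:720]=cv2.resize(sc[225:305,310:390],(320,320),interpolation=cv2.INTER_CUBIC); cv2.imwrite('pics/crop.png',o)
```

```text
[284 144  26  16 198] [296.4 151.4]
[225 160  11  10  66] [230.1 164.6]
[342 188  58  46 584] [369.4 208.7]
[251 214  19  18 271] [260.1 222.5]
  z 0.06 [0.4896 0.0938 0.06  ] diam 0.0445 scene px [269.9 180. ]
  z 0.072 [0.4881 0.092  0.072 ] diam 0.0439 scene px [269.3 177.3]
[363 215  24  11 139] [372.4 220.4]
[175 219  22  22 389] [185.6 229.6]
  z 0.06 [0.4677 0.2674 0.06  ] diam 0.0519 scene px [228.7 145.1]
  z 0.072 [0.4665 0.2631 0.072 ] diam 0.0511 scene px [228.2 142.7]
[411 237  31  31 724] [425.8 251.9]
[[340.3 208.4]
 [378.2 185.7]
 [401.3 224.2]
 [363.4 247. ]]
[[ 0.5366 -0.097   0.012 ]
 [ 0.5978 -0.1923  0.012 ]
 [ 0.5012 -0.2494  0.012 ]
 [ 0.4426 -0.155   0.012 ]] [ 0.5195 -0.1734  0.012 ] [0.11049429 0.11332308 0.11216394 0.1111561 ]
0.012 [370.8 216.1] [347.5 261.1]
0.049 [373.3 213.8] [348.7 252.1]
0.064 [374.4 212.9] [349.2 248.2]
```

View pics/crop.png

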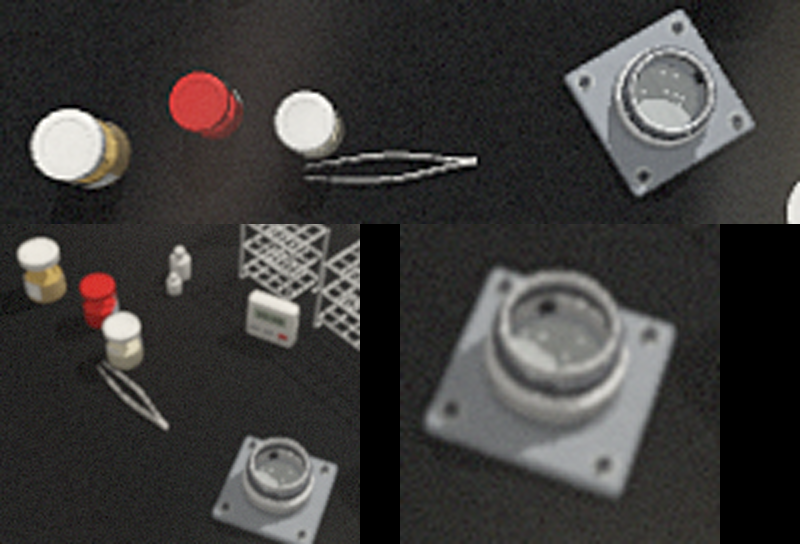

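The crop confirms it. The jar at top (260,222) is clear with a white lid and measures 44.5 mm, so it is the small one. The jar at (186,230) measures 52 mm (large), and the red one is a decoy. The holder foot comes out at 110–113 mm, centred near (0.5195,-0.173), which fits.

```bash
cat >> h.py <<'E'
def to(x,y,z):
    o=r.get_obs(); M=R.from_rotvec(o['orientation']).as_matrix()
    d=np.array([x,y,z])-o['tcp_pos']; print('t',round(float(o['clock']),2),'tcp',np.round(o['tcp_pos'],4),'tooly',M[:,1].round(3),'toolz',M[:,2].round(4),'shift',(M.T@d).round(4),'w',round(float(o['grip_width']),4),'gf',round(float(o['gripper_force']),1),'F',np.round(o['contact_force'],1),'Mz',np.round(o['moment'],3),'q',np.round(o['joints'],2))
    return M
E
python3 -c "
from h import *
to(.4896,.0938,.40)
c=np.load('top.npy',allow_pickle=True).item(); print(onz(c,229,217,.06),onz(c,258,239,0),onz(c,314,235,0))"
```

```text
t 0.1 tcp [0.2198 0.6379 0.4038] tooly [ 0.326  0.945 -0.002] toolz [-5.0e-04 -1.6e-03 -1.0e+00] shift [-0.4324 -0.4266  0.0046] w 0.0852 gf 0.0 F [ 0.4 -0.1  0.4] Mz [ 0.018 -0.01  -0.035] q [-1.35  0.48  0.02  1.56 -0.01  1.11 -0.08]
[0.5003699  0.16758556 0.06      ] [0.45562648 0.10552572 0.        ] [ 0.4696317  -0.03334817  0.        ]
```

{"name": "carry_out", "arguments": {
  "moves": [
    [-0.033, -0.0325, 0, 0.14, 0.066],
    [-0.066, -0.065, 0, 0.28, 0.066],
    [-0.099, -0.0975, 0, 0.42, 0.066],
    [-0.132, -0.13, 0, 0.56, 0.066],
    [-0.165, -0.1625, 0, 0.7, 0.066],
    [-0.198, -0.195, 0, 0.84, 0.066],
    [-0.231, -0.2275, 0, 0.98, 0.066],
    [-0.264, -0.26, 0, 1.12, 0.066]
  ],
  "force": 25
}}

```text
clock: 0.9
tcp_pos: [0.3852, 0.3044, 0.4045]
orientation: [-2.092, -2.344, 0.0]
contact_force: [1.3, 0.5, 0.7]
grip_width: 0.066
gripper_force: 0.0
```

```bash
python3 -c "
from h import *
to(.4896,.0938,.35)"
```

```text
t 0.9 tcp [0.3852 0.3044 0.4045] tooly [ 0.994  0.113 -0.   ] toolz [-3.e-04 -0.e+00 -1.e+00] shift [-0.2211  0.08    0.0545] w 0.066 gf 0.0 F [1.3 0.5 0.7] Mz [-0.001 -0.006 -0.001] q [-1.1   0.17  0.35  2.   -0.07  0.98 -0.61]
```

{"name": "carry_out", "arguments": {
  "moves": [
    [-0.045, 0.016, 0.005, 0.05, 0.066],
    [-0.09, 0.032, 0.01, 0.1, 0.066],
    [-0.135, 0.048, 0.025, 0.15, 0.066],
    [-0.18, 0.064, 0.04, 0.2, 0.066],
    [-0.2, 0.073, 0.06, 0.2, 0.066],
    [-0.215, 0.078, 0.08, 0.2, 0.066],
    [-0.221, 0.08, 0.09, 0.2, 0.066],
    [-0.221, 0.08, 0.09, 0.2, 0.066]
  ]
}}

```text
clock: 1.7
tcp_pos: [0.49, 0.0958, 0.3135]
orientation: [-2.311, -2.127, 0.005]
contact_force: [-0.3, -0.1, 0.3]
grip_width: 0.0659
gripper_force: 0.0
```

```bash
python3 -c "
from h import *
to(.4896,.0938,.215)
c=r.calibration('wrist'); np.save('w1.npy',c,allow_pickle=True)
save('wrist','w1'); print(proj(c,[.4896,.0938,.06]),ray(c,320,200))
for z in(.06,.0):print(proj(c,[.4896,.0938,z]))
"
```

```text
t 1.7 tcp [0.49   0.0958 0.3135] tooly [ 0.997 -0.082 -0.003] toolz [-0.0027 -0.0015 -1.    ] shift [-0.0019  0.      0.0985] w 0.0659 gf 0.0 F [-0.3 -0.1  0.3] Mz [-0.008  0.032  0.019] q [-0.72  0.33  0.49  2.08 -0.22  0.78 -0.18]
[320.41427996 212.46311661] (array([0.49582013, 0.17044007, 0.28218283]), array([-0.02445241, -0.28307688, -0.95885537]))
[320.41427996 212.46311661]
[320.40336269 193.90585405]
```

View pics/w1.png

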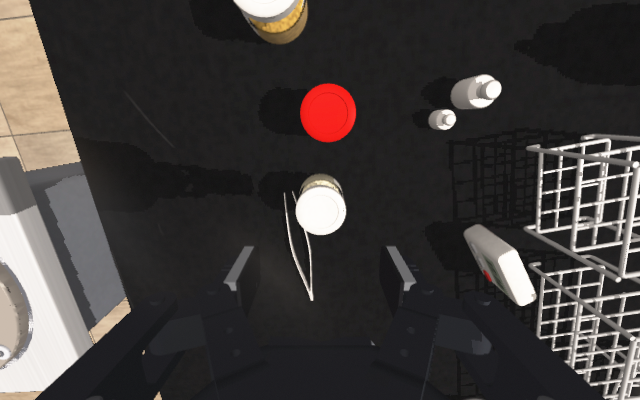

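The wrist view shows the white lid at about (321,208), within 5 px of the prediction, with the red jar at (328,112). The fingers straddle the jar along x. I'll refine and descend.

```bash
cat >> h.py <<'E'
def lid(f,cal,z,box):
    im=cv2.imread(f'pics/{f}.png'); h=cv2.cvtColor(im,cv2.COLOR_BGR2HSV); m=((h[...,2]>170)&(h[...,1]<40)).astype(np.uint8)
    k=np.zeros_like(m); k[box[1]:box[3],box[0]:box[2]]=1; m&=k
    m=cv2.morphologyEx(m,cv2.MORPH_OPEN,np.ones((5,5)))
    q=max(cv2.findContours(m,0,2)[0],key=cv2.contourArea); P=np.array([onz(cal,*p[0],z)[:2] for p in q],np.float32)
    (x,y),rad=cv2.minEnclosingCircle(P); print('lid',round(x,4),round(y,4),'rad',round(rad,4)); return x,y
E
python3 -c "
from h import *
c=np.load('w1.npy',allow_pickle=True).item()
x,y=lid('w1',c,.06,(290,170,355,245))
to(x,y,.215)"
```

```text
lid 0.4889 0.0957 rad 0.0224
t 1.75 tcp [0.4902 0.0968 0.3144] tooly [ 0.997 -0.081 -0.001] toolz [-1.5e-03 -4.0e-04 -1.0e+00] shift [-0.0011 -0.0011  0.0994] w 0.0665 gf 0.0 F [-0.1 -0.2 -0.1] Mz [ 0.076 -0.01  -0.01 ] q [-0.72  0.33  0.49  2.08 -0.22  0.78 -0.18]
```

{"name": "carry_out", "arguments": {
  "moves": [
    [0, -0.001, 0.03, 0, 0.066],
    [0, -0.001, 0.06, 0, 0.066],
    [0, -0.001, 0.085, 0, 0.066],
    [0, -0.001, 0.0995, 0, 0.066],
    [0, -0.001, 0.0995, 0, 0.066],
    [0, -0.001, 0.0995, 0, 0.03],
    [0, -0.001, 0.0995, 0, 0.03],
    [0, -0.001, 0.0995, 0, 0.03]
  ],
  "force": 25
}}

```text
clock: 2.55
tcp_pos: [0.4899, 0.0972, 0.2167]
orientation: [2.309, 2.13, 0.004]
contact_force: [-2.1, 0.3, 6.8]
grip_width: 0.0414
gripper_force: 25.7
```

{"name": "carry_out", "arguments": {
  "moves": [
    [0, 0, 0, 0, 0.03],
    [0, 0, 0, 0, 0.03],
    [0, 0, -0.01, 0, 0.03],
    [0, 0, -0.03, 0, 0.03],
    [0, 0, -0.06, 0, 0.03],
    [0, 0, -0.09, 0, 0.03],
    [0, 0, -0.11, 0, 0.03],
    [0, 0, -0.12, 0, 0.03]
  ]
}}

```text
clock: 3.35
tcp_pos: [0.4899, 0.0963, 0.3378]
orientation: [2.309, 2.129, 0.006]
contact_force: [-0.7, -0.2, -1.1]
grip_width: 0.041
gripper_force: 26.0
```

```bash
python3 -c "
from h import *
to(.5195,-.1734,.335)"
```

```text
t 3.35 tcp [0.4899 0.0963 0.3378] tooly [ 0.997 -0.081  0.003] toolz [ 0.0035  0.0018 -1.    ] shift [-0.2664  0.0514  0.0025] w 0.041 gf 26.0 F [-0.7 -0.2 -1.1] Mz [-0.033 -0.05  -0.003] q [-0.75  0.29  0.51  2.06 -0.2   0.83 -0.2 ]
```

{"name": "carry_out", "arguments": {
  "moves": [
    [-0.03, 0.006, 0, 0, 0.03],
    [-0.065, 0.012, 0, 0, 0.03],
    [-0.1, 0.018, 0, 0, 0.03],
    [-0.135, 0.024, 0, 0, 0.03],
    [-0.16, 0.03, 0, 0, 0.03],
    [-0.175, 0.035, 0, 0, 0.03],
    [-0.175, 0.036, 0, 0, 0.03],
    [-0.175, 0.036, 0, 0, 0.03]
  ]
}}

```text
clock: 4.15
tcp_pos: [0.5111, -0.0805, 0.335]
orientation: [-2.31, -2.129, 0.0]
contact_force: [-0.2, -0.1, -1.9]
grip_width: 0.0412
gripper_force: 26.0
```

```bash
python3 -c "
from h import *
to(.5195,-.1734,.335)
c=r.calibration('wrist'); np.save('w2.npy',c,allow_pickle=True)
save('wrist','w2')
for z in(.012,.064):print(proj(c,[.5195,-.1734,z]))
"
```

```text
t 4.15 tcp [ 0.5111 -0.0805  0.335 ] tooly [ 0.997 -0.081 -0.001] toolz [-6.e-04  3.e-04 -1.e+00] shift [-0.0919  0.016  -0.    ] w 0.0412 gf 26.0 F [-0.2 -0.1 -1.9] Mz [ 0.038  0.044 -0.049] q [-0.42  0.34  0.56  2.03 -0.24  0.84  0.19]
[333.43105648 265.38052077]
[335.8613555  291.56987407]
```

View pics/w2.png

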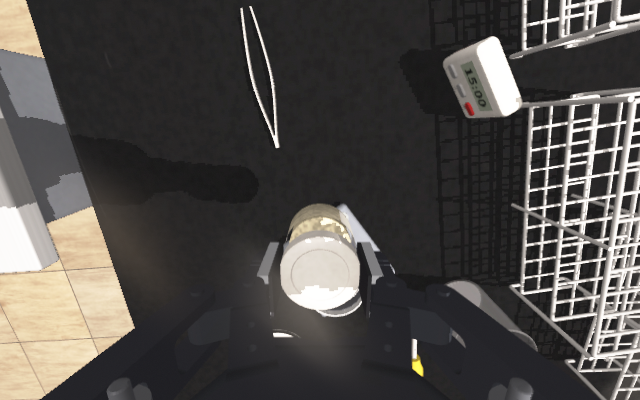

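The wrist image's up direction is +y, and the jar is held upright between the pads (lid ~(320,275)). The holder is hidden under the hand, so I'll pass beyond it to view it clear.

{"name": "carry_out", "arguments": {
  "moves": [
    [-0.035, 0.004, 0, 0, 0.03],
    [-0.075, 0.008, 0, 0, 0.03],
    [-0.115, 0.012, 0, 0, 0.03],
    [-0.15, 0.016, 0, 0, 0.03],
    [-0.18, 0.02, 0, 0, 0.03],
    [-0.195, 0.022, 0, 0, 0.03],
    [-0.2, 0.022, 0, 0, 0.03],
    [-0.2, 0.022, 0, 0, 0.03]
  ]
}}

```text
clock: 5.0
tcp_pos: [0.5171, -0.2809, 0.3349]
orientation: [-2.308, -2.13, -0.0]
contact_force: [-0.2, 0.4, -0.9]
grip_width: 0.0413
gripper_force: 26.0
```

```bash
python3 -c "
from h import *
to(.5195,-.1734,.335)
c=r.calibration('wrist'); np.save('w3.npy',c,allow_pickle=True)
save('wrist','w3')
for z in(.012,.064):print(proj(c,[.5195,-.1734,z]))
"
```

```text
t 5.0 tcp [ 0.5171 -0.2809  0.3349] tooly [ 0.997 -0.08  -0.001] toolz [-6.e-04  1.e-03 -1.e+00] shift [ 0.1073 -0.0062  0.    ] w 0.0413 gf 26.0 F [-0.2  0.4 -0.9] Mz [0.009 0.014 0.061] q [-0.04  0.46  0.58  1.86 -0.31  0.91  0.6 ]
[313.69223019  84.0985335 ]
[312.31812419  76.28817035]
```

View pics/w3.png

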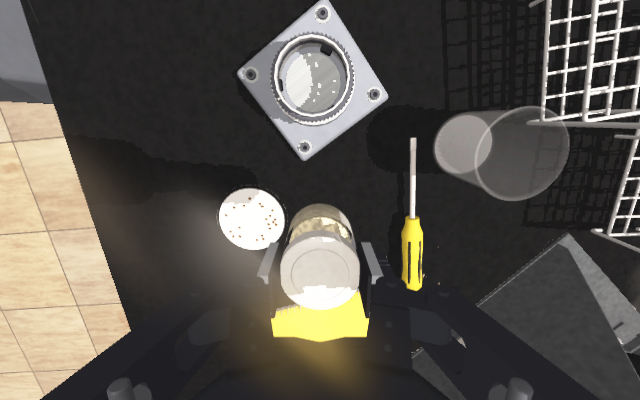

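The holder is clear now. The collar ring is centred near (313,76), against a prediction of (312,76), with the foot screws at (323,13), (251,74), (375,94) and (305,147). The held jar's lid is at (320,272).

```bash
python3 -c "
from h import *
c=np.load('w3.npy',allow_pickle=True).item()
S=np.array([onz(c,*p,.012) for p in [(323,13),(251,74),(375,94),(305,147)]]); print(S.mean(0))
im=cv2.imread('pics/w3.png'); g=cv2.cvtColor(im,cv2.COLOR_BGR2GRAY)
# outward radial search for ring/foot edges: bright collar top rim, brightest pixel between radius 30..44 px
P=[]
for a in np.arange(0,2*np.pi,.1):
    rr=np.arange(31,44,.5); u=312.5+rr*np.cos(a); v=76.3+rr*np.sin(a)
    val=cv2.remap(g,u.astype(np.float32)[None],v.astype(np.float32)[None],1)[0]
    i=int(val.argmax()); 
    if val[i]>190: P.append((u[i],v[i]))
P=np.array(P,np.float32); e=cv2.fitEllipse(P); print(len(P),e,onz(c,*e[0],.064), np.linalg.norm(onz(c,e[0][0]-e[1][0]/2,e[0][1],.064)-onz(c,e[0][0]+e[1][0]/2,e[0][1],.064)))
print('jar',onz(c,320,272,.18), (onz(c,359,272,.18)-onz(c,281,272,.18))[:2])
to(.5195,-.1734,.335)"
```

```text
[ 0.51931142 -0.17336642  0.012     ]
63 ((311.8986511230469, 75.18254089355469), (73.7686996459961, 79.10539245605469), 175.9005126953125) [ 0.51923784 -0.17256436  0.064     ] 0.05879574897081119
jar [ 0.51700147 -0.2804283   0.18      ] [ 0.03948544 -0.00315831]
t 5.05 tcp [ 0.5173 -0.2802  0.3349] tooly [ 0.997 -0.079 -0.001] toolz [-6.0e-04  1.4e-03 -1.0e+00] shift [ 0.1066 -0.0062  0.    ] w 0.0413 gf 26.0 F [ 1.   0.9 -0.9] Mz [ 0.014 -0.01   0.002] q [-0.04  0.46  0.57  1.86 -0.31  0.91  0.6 ]
```

{"name": "carry_out", "arguments": {
  "moves": [
    [0.03, -0.002, 0, 0, 0.03],
    [0.06, -0.004, 0, 0, 0.03],
    [0.09, -0.006, 0, 0, 0.03],
    [0.103, -0.006, 0, 0, 0.03],
    [0.107, -0.006, 0, 0, 0.03],
    [0.107, -0.006, 0, 0, 0.03],
    [0.107, -0.006, 0.015, 0, 0.03],
    [0.107, -0.006, 0.03, 0, 0.03]
  ]
}}

```text
clock: 5.85
tcp_pos: [0.5196, -0.1763, 0.3051]
orientation: [2.31, 2.126, 0.001]
contact_force: [0.1, -0.3, -1.1]
grip_width: 0.0411
gripper_force: 26.0
```

```bash
python3 -c "
from h import *
to(.5193,-.173,.240)
c=r.calibration('wrist'); cs=np.load('scene.npy',allow_pickle=True).item()
save('wrist','w4'); s=save('scene','s4')
im=cv2.imread('pics/s4.png'); o=cv2.resize(im[160:300,280:420],(560,560),interpolation=cv2.INTER_CUBIC); cv2.imwrite('pics/s4c.png',o)
for z in(.145,.137,.085,.075,.064): print(z,((proj(cs,[.5193,-.173,z])-[280,160])*4).round(0))
"
```

```text
t 5.85 tcp [ 0.5196 -0.1763  0.3051] tooly [ 0.997 -0.083  0.002] toolz [ 1.5e-03 -9.0e-04 -1.0e+00] shift [ 0.0033 -0.0006  0.0651] w 0.0411 gf 26.0 F [ 0.1 -0.3 -1.1] Mz [0.005 0.031 0.04 ] q [-0.22  0.44  0.55  1.98 -0.31  0.81  0.43]
0.145 [288. 260.]
0.137 [287. 270.]
0.085 [279. 330.]
0.075 [277. 341.]
0.064 [276. 353.]
```

View pics/s4c.png

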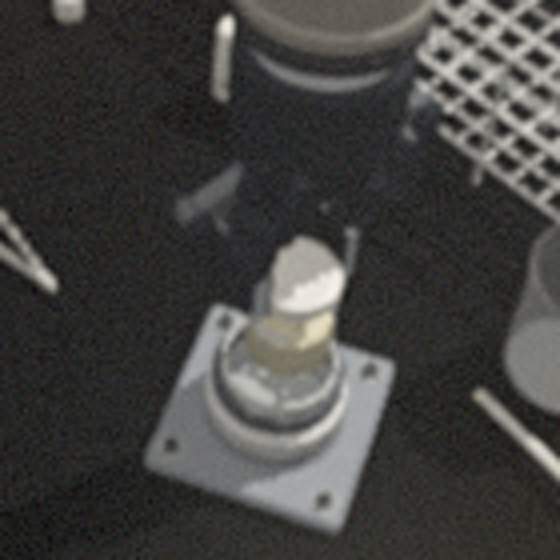

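The jar hangs over the bore, slightly low and possibly tilted in the fingers. I'll check that numerically before lowering.

```bash
python3 -c "
from h import *
c=r.calibration('wrist'); cs=np.load('scene.npy',allow_pickle=True).item()
im=cv2.imread('pics/w4.png')
for nm in ('w3','w4'):
    h=cv2.cvtColor(cv2.imread(f'pics/{nm}.png'),cv2.COLOR_BGR2HSV)
    print(nm,'col320',[(v,int(h[v,320,2]),int(h[v,320,1])) for v in range(196,320,4)])
    print('row272',[(u,int(h[272,u,2]),int(h[272,u,1])) for u in range(264,380,4)])
h=cv2.cvtColor(cv2.imread('pics/s4.png'),cv2.COLOR_BGR2HSV)
for v in range(216,256,2): print(v,[(int(h[v,u,2]),int(h[v,u,1])) for u in range(344,370,2)])
T=np.array([.5193,-.1755,0])
def ext(cal,z):
    P=np.array([proj(cal,T+[.022*np.cos(a),.022*np.sin(a),z]) for a in np.arange(0,6.3,.1)]); return z,P.min(0).round(1),P.max(0).round(1)
print('wrist',[ext(c,z) for z in (.15,.14,.09,.08)]); print('scene',[ext(cs,z) for z in (.15,.14,.09,.08)])
"
```

```text
w3 col320 [(196, 39, 20), (200, 38, 13), (204, 115, 55), (208, 125, 55), (212, 136, 56), (216, 158, 63), (220, 176, 64), (224, 178, 63), (228, 192, 62), (232, 164, 23), (236, 198, 24), (240, 238, 14), (244, 231, 14), (248, 220, 21), (252, 224, 20), (256, 223, 21), (260, 224, 20), (264, 223, 22), (268, 222, 21), (272, 223, 22), (276, 225, 20), (280, 226, 21), (284, 224, 23), (288, 255, 1), (292, 255, 1), (296, 255, 1), (300, 254, 5), (304, 255, 3), (308, 254, 3), (312, 255, 120), (316, 255, 121)]
row272 [(264, 159, 22), (268, 156, 26), (272, 123, 48), (276, 114, 51), (280, 183, 31), (284, 225, 23), (288, 227, 22), (292, 222, 24), (296, 225, 19), (300, 224, 20), (304, 224, 22), (308, 225, 20), (312, 224, 20), (316, 224, 20), (320, 223, 22), (324, 223, 22), (328, 223, 21), (332, 220, 23), (336, 219, 22), (340, 221, 24), (344, 219, 23), (348, 213, 24), (352, 220, 23), (356, 218, 23), (360, 47, 16), (364, 29, 18), (368, 31, 8), (372, 125, 4), (376, 124, 2)]
w4 col320 [(196, 174, 7), (200, 174, 7), (204, 132, 54), (208, 143, 53), (212, 154, 53), (216, 181, 61), (220, 202, 62), (224, 205, 6
[... 3409 characters left out ...]
(117, 37), (120, 51), (119, 43), (117, 46), (122, 40), (113, 20), (121, 8), (124, 14), (158, 5), (146, 7), (172, 4)]
254 [(143, 9), (139, 9), (130, 12), (124, 12), (126, 16), (135, 9), (138, 9), (129, 6), (111, 5), (164, 9), (143, 5), (161, 3), (168, 5)]
wrist [(0.15, array([279. , 233.7]), array([366.7, 310.9])), (0.14, array([281.7, 225.9]), array([363.7, 299. ])), (0.09, array([291.2, 198.8]), array([353.2, 256.4])), (0.08, array([292.6, 194.9]), array([351.7, 250.2]))]
scene [(0.15, array([341.5, 215.3]), array([364.7, 234. ])), (0.14, array([341.2, 218.4]), array([364.1, 237. ])), (0.09, array([339.9, 233.1]), array([361.6, 251.3])), (0.08, array([339.6, 235.8]), array([361.1, 254. ]))]
```

The check is good. The lid rows (234–310) match z≈0.15, so there was no slip and the tilt is only about 2°. Next I lower it to the seat, nominal TCP z 0.240.

{"name": "carry_out", "arguments": {
  "moves": [
    [0.002, 0, 0, 0, 0.03],
    [0.002, 0, 0.015, 0, 0.03],
    [0.002, 0, 0.03, 0, 0.03],
    [0.002, 0, 0.045, 0, 0.03],
    [0.002, 0, 0.055, 0, 0.03],
    [0.002, 0, 0.06, 0, 0.03],
    [0.002, 0, 0.063, 0, 0.03],
    [0.002, 0, 0.063, 0, 0.03]
  ]
}}

```text
clock: 6.75
tcp_pos: [0.5198, -0.173, 0.242]
orientation: [-2.31, -2.129, 0.0]
contact_force: [-0.7, 0.2, -0.4]
grip_width: 0.0407
gripper_force: 26.0
```

```bash
python3 -c "
from h import *
to(.5193,-.173,.240)"
```

```text
t 6.75 tcp [ 0.5198 -0.173   0.242 ] tooly [ 0.997 -0.081 -0.   ] toolz [-1.e-04 -1.e-04 -1.e+00] shift [-0.0001 -0.0005  0.002 ] w 0.0407 gf 26.0 F [-0.7  0.2 -0.4] Mz [-0.022  0.013  0.017] q [-0.17  0.53  0.49  2.02 -0.39  0.68  0.48]
```

{"name": "carry_out", "arguments": {
  "moves": [
    [0, 0, 0.001, 0, 0.03],
    [0, 0, 0.002, 0, 0.03],
    [0, 0, 0.002, 0, 0.03],
    [0, 0, 0.002, 0, 0.03],
    [0, 0, 0.002, 0, 0.05],
    [0, 0, 0.002, 0, 0.06],
    [0, 0, 0.002, 0, 0.06],
    [0, 0, 0.002, 0, 0.06]
  ]
}}

```text
clock: 7.55
tcp_pos: [0.5198, -0.1728, 0.2401]
orientation: [-2.309, -2.13, 0.0]
contact_force: [-0.1, -0.4, -0.2]
grip_width: 0.06
gripper_force: 0.0
```

{"name": "carry_out", "arguments": {
  "moves": [
    [0, 0, -0.02, 0, 0.085],
    [0, 0, -0.04, 0, 0.085],
    [0, 0, -0.06, -0.1, 0.085],
    [0, 0, -0.07, -0.2, 0.085],
    [0, 0, -0.07, -0.3, 0.085],
    [0, 0, -0.07, -0.4, 0.085],
    [0, 0, -0.07, -0.4, 0.085],
    [0, 0, -0.07, -0.4, 0.085]
  ]
}}

```text
clock: 8.35
tcp_pos: [0.5197, -0.1729, 0.3101]
orientation: [-1.844, -2.543, -0.0]
contact_force: [-0.8, 0.5, -0.5]
grip_width: 0.0848
gripper_force: 0.0
```

```bash
python3 -c "
from h import *
to(.5193,-.173,.212)
c=r.calibration('wrist'); cs=np.load('scene.npy',allow_pickle=True).item()
a=save('wrist','w5'); s=save('scene','s5')
im=cv2.imread('pics/s5.png'); o=np.zeros((400,800,3),np.uint8);o[:,:400]=cv2.resize(im[190:290,300:400],(400,400),interpolation=cv2.INTER_CUBIC)
w=cv2.imread('pics/w5.png'); o[:,400:]=cv2.resize(w[100:400,170:470],(400,400)); cv2.imwrite('pics/c5.png',o)
for z in(.085,.064,.012): print(proj(c,[.5193,-.173,z]).round(1),proj(cs,[.5193,-.173,z]).round(1))
"
```

```text
t 8.35 tcp [ 0.5197 -0.1729  0.3101] tooly [ 0.95   0.311 -0.   ] toolz [-1.e-04  2.e-04 -1.e+00] shift [-0.     -0.0004  0.0981] w 0.0848 gf 0.0 F [-0.8  0.5 -0.5] Mz [-0.012  0.034  0.03 ] q [-0.15  0.41  0.46  1.97 -0.25  0.81  0.76]
[319.5 222.9] [349.7 242.5]
[319.5 213.7] [349.  248.1]
[319.5 196.6] [347.3 261. ]
```

View pics/c5.png

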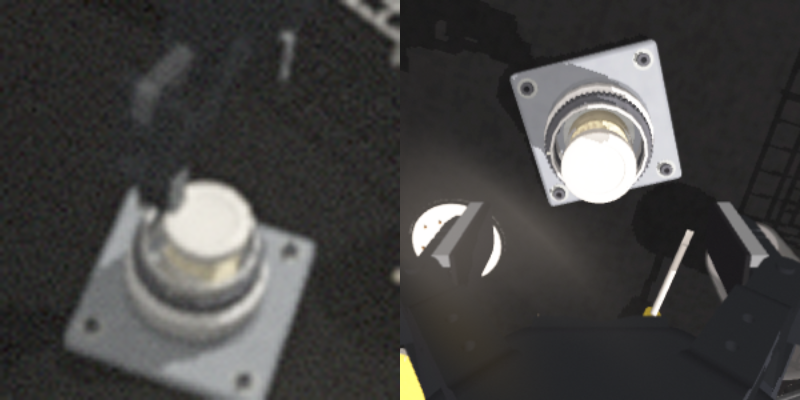

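The jar stands upright in the bore and the fingers are clear of it. Before pinching I'll check the tip height from the inner tip corners in the wrist view, full-frame (231,252) and (411,252).

```bash
python3 -c "
from h import *
c=r.calibration('wrist'); o=r.get_obs()
for a,b in (((231,252),(411,252)),((222,252),(420,252))):
    o1,d1=ray(c,*a); o2,d2=ray(c,*b); 
    for z in np.arange(.12,.175,.005):
        p,q=onz(c,*a,z),onz(c,*b,z); print(round(z,3),np.linalg.norm(p-q).round(4),((p+q)/2-o['tcp_pos']).round(4))
print(c['fx'],o1,o['tcp_pos'])"
```

```text
0.12 0.1147 [ 0.0025 -0.0058 -0.19  ]
0.125 0.1111 [ 0.0017 -0.0034 -0.185 ]
0.13 0.1075 [ 0.0009 -0.001  -0.18  ]
0.135 0.1039 [ 1.00e-04  1.50e-03 -1.75e-01]
0.14 0.1003 [-0.0008  0.0039 -0.17  ]
0.145 0.0966 [-0.0016  0.0063 -0.165 ]
0.15 0.093 [-0.0024  0.0087 -0.16  ]
0.155 0.0894 [-0.0032  0.0111 -0.155 ]
0.16 0.0858 [-0.0041  0.0136 -0.15  ]
0.165 0.0822 [-0.0049  0.016  -0.145 ]
0.17 0.0786 [-0.0057  0.0184 -0.14  ]
0.12 0.1262 [ 0.0025 -0.0058 -0.19  ]
0.125 0.1222 [ 0.0017 -0.0034 -0.185 ]
0.13 0.1183 [ 0.0009 -0.001  -0.18  ]
0.135 0.1143 [ 1.00e-04  1.40e-03 -1.75e-01]
0.14 0.1103 [-0.0008  0.0039 -0.17  ]
0.145 0.1063 [-0.0016  0.0063 -0.165 ]
0.15 0.1024 [-0.0024  0.0087 -0.16  ]
0.155 0.0984 [-0.0032  0.0111 -0.155 ]
0.16 0.0944 [-0.0041  0.0136 -0.15  ]
0.165 0.0905 [-0.0049  0.016  -0.145 ]
0.17 0.0865 [-0.0057  0.0184 -0.14  ]
276.2827746024946 [ 0.49605522 -0.10166513  0.27887656] [ 0.51969014 -0.17283828  0.31003299]
```

{"name": "carry_out", "arguments": {
  "moves": [
    [0, 0, 0.03, 0, 0.085],
    [0, 0, 0.06, 0, 0.085],
    [0, 0, 0.08, 0, 0.085],
    [0, 0, 0.09, 0, 0.085],
    [0, 0, 0.096, 0, 0.085],
    [0, 0, 0.099, 0, 0.085],
    [0, 0, 0.099, 0, 0.085],
    [0, 0, 0.099, 0, 0.085]
  ],
  "force": 35
}}

```text
clock: 9.25
tcp_pos: [0.5201, -0.173, 0.212]
orientation: [1.84, 2.545, 0.001]
contact_force: [0.3, 0.5, -1.0]
grip_width: 0.0849
gripper_force: 0.0
```

{"name": "carry_out", "arguments": {
  "moves": [
    [0, 0, 0, 0, 0.075],
    [0, 0, 0, 0, 0.07],
    [0, 0, 0, 0, 0.062],
    [0, 0, 0, 0, 0.062],
    [0, 0, 0, 0, 0.062],
    [0, 0, 0, 0, 0.062],
    [0, 0, 0, 0, 0.062],
    [0, 0, 0, 0, 0.062]
  ]
}}

```text
clock: 10.05
tcp_pos: [0.5192, -0.1733, 0.2121]
orientation: [-1.84, -2.546, 0.0]
contact_force: [-5.3, 0.1, 10.4]
grip_width: 0.0668
gripper_force: 36.1
```

```bash
python3 -c "
from h import *
to(.5193,-.173,.211)"
```

```text
t 10.05 tcp [ 0.5192 -0.1733  0.2121] tooly [ 0.95   0.314 -0.001] toolz [-7.e-04  2.e-04 -1.e+00] shift [0.0002 0.0001 0.0011] w 0.0668 gf 36.1 F [-5.3  0.1 10.4] Mz [-0.019  1.093  0.302] q [-0.08  0.56  0.37  2.02 -0.34  0.62  0.84]
```

{"name": "carry_out", "arguments": {
  "moves": [
    [0, 0, 0, 0.02, 0.062],
    [0, 0, 0, 0.05, 0.062],
    [0, 0, 0, 0.08, 0.062],
    [0, 0, 0, 0.11, 0.062],
    [0, 0, 0, 0.14, 0.062],
    [0, 0, 0, 0.16, 0.062],
    [0, 0, 0, 0.18, 0.062],
    [0, 0, 0, 0.2, 0.062]
  ]
}}

```text
clock: 10.85
tcp_pos: [0.5193, -0.1732, 0.2121]
orientation: [-2.086, -2.349, 0.0]
contact_force: [-5.5, -0.1, 10.7]
grip_width: 0.0669
gripper_force: 36.2
```

```bash
python3 -c "
from h import *
M=to(.5193,-.173,.211); print(np.arctan2(M[1,1],M[0,1]))"
```

```text
t 10.85 tcp [ 0.5193 -0.1732  0.2121] tooly [ 0.993  0.118 -0.001] toolz [-6.e-04  3.e-04 -1.e+00] shift [0.0002 0.0001 0.0011] w 0.0669 gf 36.2 F [-5.5 -0.1 10.7] Mz [-0.025  1.086  0.317] q [-0.12  0.57  0.43  2.03 -0.39  0.62  0.69]
0.11841906899506204
```

{"name": "carry_out", "arguments": {
  "moves": [
    [0, 0, 0, 0.015, 0.062],
    [0, 0, 0, 0.03, 0.062],
    [0, 0, 0, 0.045, 0.062],
    [0, 0, 0, 0.06, 0.062],
    [0, 0, 0, 0.075, 0.062],
    [0, 0, 0, 0.09, 0.062],
    [0, 0, 0, 0.105, 0.062],
    [0, 0, 0, 0.12, 0.062]
  ]
}}

```text
clock: 11.65
tcp_pos: [0.5193, -0.1732, 0.2121]
orientation: [-2.222, -2.22, 0.0]
contact_force: [-4.3, -0.2, 10.1]
grip_width: 0.067
gripper_force: 36.2
```

```bash
python3 -c "
from h import *
M=to(.5193,-.173,.211); print(np.arctan2(M[1,1],M[0,1]))"
```

```text
t 11.65 tcp [ 0.5193 -0.1732  0.2121] tooly [ 1.    -0.001 -0.001] toolz [-5.e-04  3.e-04 -1.e+00] shift [0.0002 0.     0.0011] w 0.067 gf 36.2 F [-4.3 -0.2 10.1] Mz [0.039 1.062 0.312] q [-0.15  0.58  0.46  2.03 -0.43  0.63  0.6 ]
-0.001252722151109944
```

{"name": "carry_out", "arguments": {
  "moves": [
    [0, 0, 0, 0.01, 0.062],
    [0, 0, 0, 0.02, 0.062],
    [0, 0, 0, 0.03, 0.062],
    [0, 0, 0, 0.04, 0.062],
    [0, 0, 0, 0.05, 0.062],
    [0, 0, 0, 0.06, 0.062],
    [0, 0, 0, 0.07, 0.062],
    [0, 0, 0, 0.08, 0.062]
  ]
}}

```text
clock: 12.45
tcp_pos: [0.5193, -0.1732, 0.2121]
orientation: [-2.309, -2.129, 0.0]
contact_force: [-4.7, 0.2, 10.4]
grip_width: 0.0669
gripper_force: 36.2
```

```bash
cat > m.py <<'E'
from h import *
M=to(.5193,-.173,.211); print(np.arctan2(M[1,1],M[0,1]), [round(float(r.get_obs()['moment'][2]),3) for _ in range(5)])
E
python3 m.py
```

```text
t 12.45 tcp [ 0.5193 -0.1732  0.2121] tooly [ 0.997 -0.081 -0.   ] toolz [-4.e-04  3.e-04 -1.e+00] shift [ 0.0002 -0.0001  0.0011] w 0.0669 gf 36.2 F [-4.7  0.2 10.4] Mz [0.018 1.011 0.317] q [-0.16  0.58  0.48  2.03 -0.45  0.63  0.54]
-0.0811288096346125 [0.317, 0.317, 0.317, 0.317, 0.317]
```

{"name": "carry_out", "arguments": {
  "moves": [
    [0, 0, 0, 0.01, 0.062],
    [0, 0, 0, 0.02, 0.062],
    [0, 0, 0, 0.03, 0.062],
    [0, 0, 0, 0.04, 0.062],
    [0, 0, 0, 0.05, 0.062],
    [0, 0, 0, 0.06, 0.062],
    [0, 0, 0, 0.07, 0.062],
    [0, 0, 0, 0.08, 0.062]
  ]
}}

```text
clock: 13.25
tcp_pos: [0.5193, -0.1733, 0.2121]
orientation: [-2.393, -2.035, 0.0]
contact_force: [-5.0, -0.2, 10.6]
grip_width: 0.0666
gripper_force: 36.2
```

```bash
python3 m.py
```

```text
t 13.25 tcp [ 0.5193 -0.1733  0.2121] tooly [ 0.987 -0.16  -0.   ] toolz [-3.e-04  3.e-04 -1.e+00] shift [ 0.0003 -0.0001  0.0011] w 0.0666 gf 36.2 F [-5.  -0.2 10.6] Mz [0.011 1.012 0.314] q [-0.18  0.59  0.5   2.03 -0.47  0.64  0.47]
-0.1611588936920815 [0.314, 0.314, 0.314, 0.314, 0.314]
```

{"name": "carry_out", "arguments": {
  "moves": [
    [0, 0, 0, 0.01, 0.062],
    [0, 0, 0, 0.02, 0.062],
    [0, 0, 0, 0.03, 0.062],
    [0, 0, 0, 0.04, 0.062],
    [0, 0, 0, 0.05, 0.062],
    [0, 0, 0, 0.06, 0.062],
    [0, 0, 0, 0.07, 0.062],
    [0, 0, 0, 0.08, 0.062]
  ]
}}

```text
clock: 14.05
tcp_pos: [0.5194, -0.1733, 0.2121]
orientation: [-2.472, -1.938, -0.0]
contact_force: [-4.0, -0.4, 10.5]
grip_width: 0.0666
gripper_force: 36.2
```

```bash
python3 m.py
```

```text
t 14.05 tcp [ 0.5194 -0.1733  0.2121] tooly [ 0.971 -0.239 -0.   ] toolz [-2.e-04  3.e-04 -1.e+00] shift [ 0.0002 -0.0001  0.0011] w 0.0666 gf 36.2 F [-4.  -0.4 10.5] Mz [0.033 1.029 0.325] q [-0.19  0.59  0.52  2.03 -0.49  0.64  0.41]
-0.24111374357751064 [0.325, 0.325, 0.325, 0.325, 0.325]
```

{"name": "carry_out", "arguments": {
  "moves": [
    [0, 0, 0, 0.01, 0.062],
    [0, 0, 0, 0.02, 0.062],
    [0, 0, 0, 0.03, 0.062],
    [0, 0, 0, 0.04, 0.062],
    [0, 0, 0, 0.05, 0.062],
    [0, 0, 0, 0.06, 0.062],
    [0, 0, 0, 0.07, 0.062],
    [0, 0, 0, 0.08, 0.062]
  ]
}}

```text
clock: 14.85
tcp_pos: [0.5194, -0.1733, 0.2121]
orientation: [-2.548, -1.838, 0.0]
contact_force: [-4.8, 0.1, 11.5]
grip_width: 0.0673
gripper_force: 36.2
```

```bash
python3 m.py
```

```text
t 14.85 tcp [ 0.5194 -0.1733  0.2121] tooly [ 0.949 -0.316 -0.   ] toolz [-2.e-04  3.e-04 -1.e+00] shift [ 0.0002 -0.0002  0.0011] w 0.0673 gf 36.2 F [-4.8  0.1 11.5] Mz [0.027 1.006 0.261] q [-0.21  0.6   0.54  2.03 -0.51  0.64  0.35]
-0.3211250721436852 [0.261, 0.261, 0.261, 0.261, 0.261]
```

```bash
cat > m.py <<'E'
from h import *
m=[]
for _ in range(8):
    r.grab_frame('wrist'); o=r.get_obs(); m.append(o['moment'][2])
M=R.from_rotvec(o['orientation']).as_matrix(); print(o['clock'],np.arctan2(M[1,1],M[0,1]),np.round(m,3),'mean',np.mean(m).round(3))
E
python3 m.py
```

```text
15.25 -0.3212054946715487 [0.251 0.166 0.125 0.201 0.152 0.136 0.098 0.144] mean 0.159
```

{"name": "carry_out", "arguments": {
  "moves": [
    [0, 0, 0, 0.01, 0.062],
    [0, 0, 0, 0.02, 0.062],
    [0, 0, 0, 0.03, 0.062],
    [0, 0, 0, 0.04, 0.062],
    [0, 0, 0, 0.05, 0.062],
    [0, 0, 0, 0.06, 0.062],
    [0, 0, 0, 0.07, 0.062],
    [0, 0, 0, 0.08, 0.062]
  ]
}}

```text
clock: 16.05
tcp_pos: [0.5194, -0.1733, 0.2121]
orientation: [-2.619, -1.734, -0.0]
contact_force: [-4.0, -1.2, 10.8]
grip_width: 0.0667
gripper_force: 36.4
```

```bash
python3 m.py
```

```text
16.45 -0.4011465724691865 [0.202 0.145 0.154 0.159 0.213 0.2   0.19  0.227] mean 0.186
```

Create m.py:
```python
from h import *
o=r.get_obs(); m=[o['moment'][2]]; f=o['contact_force']
for _ in range(4):
    r.grab_frame('wrist'); o=r.get_obs(); m.append(o['moment'][2])
M=R.from_rotvec(o['orientation']).as_matrix(); print(o['clock'],np.arctan2(M[1,1],M[0,1]),np.round(m,3),'mean',np.mean(m).round(3),f,np.array(o['tau'])[-1],o['grip_width'])
```

```text
(no output)
```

{"name": "carry_out", "arguments": {
  "moves": [
    [0, 0, 0, 0.005, 0.062],
    [0, 0, 0, 0.01, 0.062],
    [0, 0, 0, 0.015, 0.062],
    [0, 0, 0, 0.02, 0.062],
    [0, 0, 0, 0.025, 0.062],
    [0, 0, 0, 0.03, 0.062],
    [0, 0, 0, 0.035, 0.062],
    [0, 0, 0, 0.04, 0.062]
  ]
}}

```text
clock: 17.25
tcp_pos: [0.5194, -0.1733, 0.2121]
orientation: [-2.653, -1.682, 0.0]
contact_force: [-4.2, -0.3, 11.3]
grip_width: 0.0673
gripper_force: 36.5
```

```bash
python3 m.py
```

```text
17.45 -0.44067740752376267 [0.439 0.331 0.276 0.305 0.315] mean 0.333 [-4.24362796 -0.31527796 11.27563907] -0.3138852585107088 0.06711880173272268
```

{"name": "carry_out", "arguments": {
  "moves": [
    [0, 0, 0, 0.005, 0.062],
    [0, 0, 0, 0.01, 0.062],
    [0, 0, 0, 0.015, 0.062],
    [0, 0, 0, 0.02, 0.062],
    [0, 0, 0, 0.025, 0.062],
    [0, 0, 0, 0.03, 0.062],
    [0, 0, 0, 0.035, 0.062],
    [0, 0, 0, 0.04, 0.062]
  ]
}}

```text
clock: 18.25
tcp_pos: [0.5194, -0.1733, 0.2121]
orientation: [-2.686, -1.629, 0.0]
contact_force: [-4.9, -0.0, 10.8]
grip_width: 0.0671
gripper_force: 36.6
```

```bash
python3 m.py
```

```text
18.45 -0.4804067955165076 [0.44  0.41  0.358 0.349 0.349] mean 0.381 [-4.94153968 -0.04932248 10.83071022] -0.3832981176674366 0.06683114650256049
```

```bash
sed -i "s/^o=r.get_obs(); m=/o=r.get_obs(); print('tau7',o['tau'][-1],'qd7',o['qvel'][-1]); m=/" m.py
```

{"name": "carry_out", "arguments": {
  "moves": [
    [0, 0, 0, 0, 0.062],
    [0, 0, 0, 0, 0.062],
    [0, 0, 0, 0, 0.062],
    [0, 0, 0, 0, 0.062],
    [0, 0, 0, 0.005, 0.062],
    [0, 0, 0, 0.01, 0.062],
    [0, 0, 0, 0.015, 0.062],
    [0, 0, 0, 0.02, 0.062]
  ]
}}

```text
clock: 19.25
tcp_pos: [0.5195, -0.1733, 0.2121]
orientation: [-2.702, -1.602, 0.0]
contact_force: [-4.3, 0.7, 10.2]
grip_width: 0.0666
gripper_force: 36.7
```

```bash
python3 m.py
```

```text
tau7 -0.4534093290567398 qd7 -0.037695002191366275
19.45 -0.5003173508671593 [0.499 0.478 0.423 0.379 0.47 ] mean 0.45 [-4.28053152  0.70284131 10.19810486] -0.4236092884093523 0.0671605777241371
```

{"name": "carry_out", "arguments": {
  "moves": [
    [0, 0, 0, 0, 0.062],
    [0, 0, 0, 0, 0.062],
    [0, 0, 0, 0, 0.062],
    [0, 0, 0, 0, 0.062],
    [0, 0, 0, 0, 0.062],
    [0, 0, 0, 0.005, 0.062],
    [0, 0, 0, 0.01, 0.062],
    [0, 0, 0, 0.015, 0.062]
  ]
}}

```text
clock: 20.25
tcp_pos: [0.5194, -0.1733, 0.2121]
orientation: [-2.714, -1.582, 0.0]
contact_force: [-5.1, -0.5, 10.0]
grip_width: 0.0673
gripper_force: 36.7
```

```bash
python3 m.py
```

```text
tau7 -0.4857548698782921 qd7 -0.03851469277243923
20.45 -0.5151329179968743 [0.489 0.529 0.436 0.52  0.468] mean 0.488 [-5.10406296 -0.48492764  9.99325461] -0.45611271634697914 0.06684386604134103
```

{"name": "carry_out", "arguments": {
  "moves": [
    [0, 0, 0, 0.005, 0.062],
    [0, 0, 0, 0.005, 0.062],
    [0, 0, 0, 0.005, 0.075],
    [0, 0, 0, 0.005, 0.085],
    [0, 0, 0, 0.005, 0.085],
    [0, 0, 0, 0.005, 0.085],
    [0, 0, 0, 0.005, 0.085],
    [0, 0, 0, 0.005, 0.085]
  ]
}}

```text
clock: 21.25
tcp_pos: [0.5198, -0.1728, 0.2112]
orientation: [-2.719, -1.574, 0.0]
contact_force: [0.8, -0.3, 0.4]
grip_width: 0.085
gripper_force: 0.0
```

{"name": "carry_out", "arguments": {
  "moves": [
    [0, 0, -0.005, 0.005, 0.085],
    [0, 0, -0.02, 0.005, 0.085],
    [0, 0, -0.04, 0.005, 0.085],
    [0, 0, -0.07, 0.005, 0.085],
    [0, 0, -0.1, 0.005, 0.085],
    [0, 0, -0.12, 0.005, 0.085],
    [0, 0, -0.13, 0.005, 0.085],
    [0, 0, -0.13, 0.005, 0.085]
  ]
}}

```text
clock: 22.05
tcp_pos: [0.5201, -0.173, 0.3428]
orientation: [2.721, 1.567, 0.004]
contact_force: [0.1, -0.3, -0.3]
grip_width: 0.0848
gripper_force: 0.0
```

```bash
python3 -c "
from h import *
to(.5193,-.173,.34)
c=r.calibration('wrist'); save('wrist','w6'); save('scene','s6')
lid('w6',c,.085,(270,150,370,300))
im=cv2.imread('pics/s6.png'); o=np.zeros((400,800,3),np.uint8);o[:,:400]=cv2.resize(im[190:290,300:400],(400,400),interpolation=cv2.INTER_CUBIC)
w=cv2.imread('pics/w6.png'); o[:,400:]=cv2.resize(w[100:400,170:470],(400,400)); cv2.imwrite('pics/c6.png',o)"
```

```text
t 22.05 tcp [ 0.5201 -0.173   0.3428] tooly [ 0.865 -0.502  0.003] toolz [ 0.003  0.    -1.   ] shift [-0.0004 -0.0007  0.0028] w 0.0848 gf 0.0 F [ 0.1 -0.3 -0.3] Mz [-0.012  0.016  0.033] q [-0.39  0.43  0.77  1.96 -0.38  0.9   0.05]
lid 0.5297 -0.161 rad 0.047
```

View pics/c6.png

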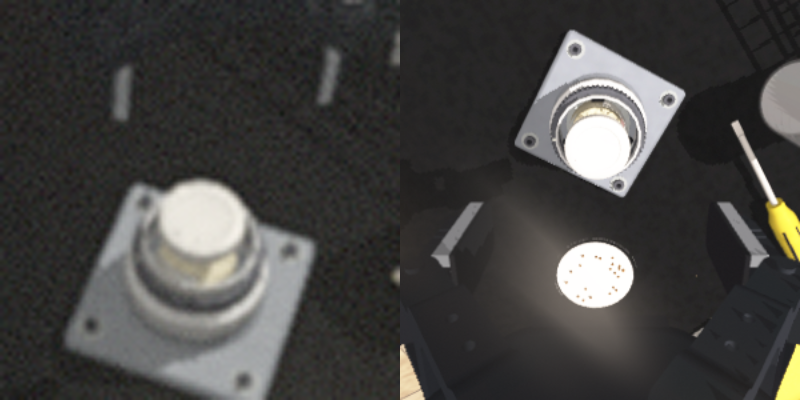

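The jar stands upright and clamped in the holder (lid ~(596,150) in the right crop). The gripper is clear and open, and the petri dish and screwdriver are where they were.

```bash
python3 -c "
from bench import r
print(r.hand_in())"
```

```text
the job is handed in; nothing more can be done
None
```

The small jar stands upright in the holder, clamped at about 8 to 9 N per jaw (estimated from ring torque; no direct jaw reading), with the gripper open and clear; I handed the job in at about 22 s of the 72 s allowed, and no verdict came back.

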